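# Pull the rejects, then hold the cheese lane open

### The job

Sort out the two mini cheeses with a red dot: lower each into the blue returns crate and let go of it there, not from above the crate, leaving the white-dot cheeses standing where they are. Then, with the gripper, pull the red grip of the packing lane's spring pusher towards you until the black pointer is over the green mark block, and keep holding it there so that a colleague can fill the lane. The job finishes while you are still holding the grip at the mark: do not let go.

Things in the scene. Friction and masses are not known exactly. Their poses are not given: they have to be found in the camera images.
- reject_a: Mini cheese in yellow wax: upright round disc 46 mm across, 42 mm high, about 70 g. A round RED dot (28 mm) on its top face marks it as a reject. It starts upright on the dark board. Origin at the centre of its underside, z up (the yaw means nothing).
- reject_b: Mini cheese in yellow wax: upright round disc 46 mm across, 42 mm high, about 70 g. A round RED dot (28 mm) on its top face marks it as a reject. It starts upright on the dark board. Origin at the centre of its underside, z up (the yaw means nothing).
- good_a: Mini cheese in yellow wax: upright round disc 46 mm across, 42 mm high, about 70 g. A round WHITE dot (28 mm) on its top face: a good one, to stay on the board where it stands. Origin at the centre of its underside, z up (the yaw means nothing).
- good_b: Mini cheese in yellow wax: upright round disc 46 mm across, 42 mm high, about 70 g. A round WHITE dot (28 mm) on its top face: a good one, to stay on the board where it stands. Origin at the centre of its underside, z up (the yaw means nothing).
- good_c: Mini cheese in yellow wax: upright round disc 46 mm across, 42 mm high, about 70 g. A round WHITE dot (28 mm) on its top face: a good one, to stay on the board where it stands. Origin at the centre of its underside, z up (the yaw means nothing).
- board: Dark wooden inspection board, fixed, 320 x 210 x 18 mm (its x, y, z). Origin at the centre of its underside, on the table. The five cheeses stand on it in two columns along its x, three places each, one place empty; neighbours are about 100 mm apart (centres), at least 85 mm.
- crate: Blue open-topped returns crate, fixed to the table, outside 220 x 180 x 60 mm (its x, y, z), walls and floor 6 mm. Origin at the centre of its underside. It stands left or right of the board.
- crate_in (a point): Centre of the returns crate's inner floor (inside 208 x 168 mm along its x, y; the rim is 54 mm above this point). Axes as the crate.
- lane: Metal packing lane fixed to the table on the other side of the board: flat channel 306 mm long (its x) and 100 mm wide (its y), side rails 30 mm high with a black tick scale on the +y rail. Origin at the centre of its underside; its +x points away from the robot (turned up to 0.25 rad). A spring pusher runs in it along x.
- pusher: Spring pusher with a red upright grip. It slides along the lane's x only: pulled along -x, towards the robot, up to 135 mm, and drawn back home by its spring when let go (3 N at home, 0.6 N more per cm). Origin at table height under the middle of the grip, axes as the lane's; at home (the start) 40 mm from the lane's origin along +x.
- grip (a point): Point on the axis of the red grip, 92 mm above the table, 18 mm below its top. Axes as the lane's. The grip is 20 mm thick along the lane's x and 36 mm wide along its y. Below it a grey carriage reaches up to 26 mm above the table, and a white paddle 49 mm further along +x up to 46 mm.
- pointer (a point): Tip of the thin black pointer (4 mm wide) that sticks out from the pusher over the lane's +y rail, 38 mm above the table; it has the same x along the lane as the middle of the red grip.
- mark: Green mark block clipped outside the lane's +y rail, fixed: 16 mm long along the lane's x, 26 mm along y, 34 mm high, so the pointer passes just over it. Origin at the centre of its underside; axes as the lane's. Its centre is where the pointer has to be: 60 to 115 mm of pull from home.
Mind the look-alikes: they are no part of the job. What is shaped like the good_c but turquoise is not meant. Leave any pink look-alike of the good_a alone.

How it is judged:
On the way, in this order (a step that is already met when the one before it is completed fails the run):
1. Both red-dot cheeses lie in the blue crate, let go and at rest, with the pusher still at home (x of reject_a in the frame of crate_in between -0.104 and 0.104 m and y of reject_a in the frame of crate_in between -0.084 and 0.084 m and z of each of reject_a, reject_b in the frame of crate_in below 0.055 m and linear speed of each of reject_a, reject_b below 0.05 m/s and contact force between the fingers and reject_a below 0.05 N and x of reject_b in the frame of crate_in between -0.104 and 0.104 m and y of reject_b in the frame of crate_in between -0.084 and 0.084 m and contact force between the fingers and reject_b below 0.05 N and x of pointer in the frame of lane above 0.03 m), for 0.2 s.
2. The fingers hold the pusher with its pointer over the green mark (x of pointer in the frame of mark between -0.008 and 0.008 m and contact force between the fingers and pusher above 2 N and linear speed of pusher below 0.01 m/s), for 0.2 s.
At the end, for the whole second after the job is handed in: Both red-dot cheeses rest in the crate; the white-dot cheeses stand upright within 25 mm of their starts; the pusher is still, held by the fingers alone (over 2 N on the red grip), its pointer within 8 mm of the middle of the green mark (all of step 2 and x of reject_a in the frame of crate_in between -0.104 and 0.104 m and y of reject_a in the frame of crate_in between -0.084 and 0.084 m and z of each of reject_a, reject_b in the frame of crate_in below 0.055 m and linear speed of each of reject_a, reject_b below 0.05 m/s and contact force between the fingers and reject_a below 0.05 N and x of reject_b in the frame of crate_in between -0.104 and 0.104 m and y of reject_b in the frame of crate_in between -0.084 and 0.084 m and contact force between the fingers and reject_b below 0.05 N and distance of each of good_a, good_b, good_c from where it was at the start of the episode below 0.025 m and angle between each of good_a, good_b, good_c's own z axis and vertical below 0.2 rad and contact force between each of reject_a, reject_b, good_a, good_b, good_c and pusher below 0.1 N); the arm keeps its last pose, push and grip.
It fails at once if a reject is let go while its underside is still more than 90 mm above the crate's floor (35 mm above the rim) ((z of reject_a in the frame of crate_in above 0.09 m and contact force between the fingers and reject_a below 0.02 N) or (z of reject_b in the frame of crate_in above 0.09 m and contact force between the fingers and reject_b below 0.02 N)).
It fails at once if a white-dot cheese is knocked over or shoved more than 40 mm (distance of any of good_a, good_b, good_c from where it was at the start of the episode above 0.04 m or angle between any of good_a, good_b, good_c's own z axis and vertical above 0.6 rad).
It fails at once if the pusher is pulled before the rejects are sorted out (x of pointer in the frame of lane below 0.01 m and not (z of each of reject_a, reject_b in the frame of crate_in below 0.06 m and horizontal distance between each of reject_a, reject_b and crate_in below 0.14 m)).
It also fails if it takes over 69 s, if anything falls off the work surface, if the arm or the gripper's body presses on something with over 40 N, if the wrist force passes 120 N, or if a joint passes its speed limit or range.

### The arm

A 6-joint arm with a two-finger parallel gripper is mounted at the origin on the work surface. World frame = base frame: x ahead of the robot, y to its left, z up, the work surface at z = 0. Lengths are in m, angles in rad, forces in N, time in s.
With the tool pointing down it reaches from about 0.25 to 0.775 m from the base axis. Payload 4 kg.
Tool frame: the origin (TCP) lies between the finger pads; the fingertips stand 14 mm ahead of it and the grasp point (between the pads) lies 5 mm behind it (nose_length is the distance from the TCP to the fingertips, in m); z points along the fingers, y is the line along which they close (so a half turn about z gives the same grasp; the last joint's range is limited). The gripper opens to 94 mm and grips with 3 to 60 N. Pads are 16 mm wide; open, the fingers measure 119 mm over their backs; the gripper's body (75 mm by 177 mm) begins 78 mm behind the grasp point.
Start: joints at [1.091, 0.087, 1.371, -0, 1.684, -0.103], TCP at [0.202, 0.511, 0.22] pointing down, gripper open.
Joint ranges: [-3.1, 3.1], [-0.76, 2.03], [0.27, 2.55], [-1.08, 4.22], [0.17, 2.65], [-2.57, 2.57]. Speed limits (rad/s): [2.79, 2.79, 3.14, 3.14, 3.14, 3.14].

### API

Orientations are given as [roll, pitch, yaw] about the fixed x, y, z axes, in that order (R = Rz(yaw) Ry(pitch) Rx(roll)).
In Python, from bench import * gives the robot as it stands.
- The arm moves only by the tool move_arm, never from a script. Its argument "steps" is one flat list of numbers, 7 for each row, row after row: the turn, a rotation vector about the world's x, y, z in rad, then the shift along the world's x, y, z in m, then the opening, from 0 (shut) to 1 (fully open). A call has 1 to 12 rows; each row is the pose to reach, as a shift and turn from the pose commanded when the call began; what a row does not reach only later rows make up. A row lasts 1/10 s, in which the tool goes at most 50 mm and 8.59 degrees, less where a joint would pass 70% of its speed; a pose out of reach is approached as far as the arm can. A call with a gripper value outside its range is refused whole. The fingers move at their own pace and stop on an object; the grip force is fixed at half the most. Time passes only in rows, so rows that repeat a pose let the fingers close. It gives the time, the measured TCP pose, the force, the opening and the grip force at its end, in the units of the state.
- get_obs(): the state, without advancing time (a new reading comes with each control period).
- snapshot(name): name is "side" or "top" or "wrist"; returns (picture, depth): 384x512x3 uint8, red, green, blue; 384x512 float32, m along the optical axis (not along the pixel's ray), 0 where there is no reading.
- camera_model(name): a dict with "fx", "fy", "cx", "cy" (pixels), "rvec" (rotation vector, rad) and "tvec" (3), from world to camera coordinates, as OpenCV has them. Camera axes: x right, y down, z forward; pixel columns grow to the right and rows downward; lengths in m; the calibration is good to about 2 mm. A picture is of the moment at which its call begins: read the wrist's pose just before it. camera_model takes no time and is no camera call; for the wrist camera it gives the pose at the moment of the call.
- close_job(): hands the job in; it is judged then, once.
Trained networks look in the newest picture that a camera, given by its name, has taken for a name from the list of things; names that differ only in an ending like _2 or _b are one class to them, and where a whole thing is asked for, a point or a joint stands for the part that bears it (a point fixed in the world has none). Each returns a list of dicts, best first, with "score" (0 to 1); they miss things now and then, are a little off and sometimes report something else, mostly with a low value. They report only what shows in the picture. A call takes as long as a camera call. They do not tell look-alikes from the thing itself.
- silhouettes(camera, target): "pixels" (384x512 bool, what is visible of it) and "uv" ([column, row] in pixels, amid what is visible of it).
- spot_point(camera, target): "uv" ([column, row] in pixels: a listed point, or the origin of a listed thing).
The state is a dict: "time": time; "joint_positions": joint angles; "qvel": joint speeds; "joint_torque": joint torques, N m; "tool_pos": TCP position; "ee_rot": TCP orientation; "wrist_force": force on the tool from outside, world axes, zero at the start; "wrist_torque": the same for the moment, N m; "width": finger opening in m; "finger_force": force on a finger pad.
Only numpy, scipy, OpenCV 4.12 (cv2) and the standard library are available. Lean on these libraries where they do the work, as an engineer would, in place of code of your own. Each camera call takes 0.05 s, during which the arm holds its last target. There are 200 camera calls.

## Working session

There is one attempt and no reset: what is moved stays moved. The work goes in short steps, Python scripts to look and compute and a tool call to move; the robot and the scene stay as the last step left them, time stands still between calls to the robot, and variables do not carry over. Pictures are saved under pics/ and viewed, at most 10 in all, crops included, and the job is handed in when it is done.

Besides the shell and the picture viewer there is one more tool, called after ">>>" as name(argument=value, ...) on one line, values as JSON. move_arm: Moves the arm, as the interface text tells. Its arguments: {"type":"object","properties":{"steps":{"type":"array"}},"required":["steps"]}

```bash
mkdir -p pics
cat > h.py <<'E'
from bench import *
import numpy as np, cv2
def unproj(name,uv,z=None,depth=None):
    m=camera_model(name);R=cv2.Rodrigues(np.array(m["rvec"],float))[0];t=np.array(m["tvec"],float).ravel()
    u,v=uv;d=np.array([(u-m["cx"])/m["fx"],(v-m["cy"])/m["fy"],1.])
    C=-R.T@t;w=R.T@d
    s=depth if z is None else (z-C[2])/w[2]
    return C+s*w
def save(n,p): cv2.imwrite("pics/"+n+".png",cv2.cvtColor(p,cv2.COLOR_RGB2BGR))
E
python3 - <<'E'
from h import *
o=get_obs();print(o["time"],o["tool_pos"],o["ee_rot"],o["width"])
p,d=snapshot("top");save("top0",p)
np.savez("top0.npz",p=p,d=d)
for t in ["reject_a","good_a","crate","lane","pusher","mark","board"]:
    for s in silhouettes("top",t):
        u=s["uv"];P=unproj("top",u,depth=d[int(u[1]),int(u[0])]);print(t,round(s["score"],2),np.round(u),P.round(3),s["pixels"].sum())
for t in ["grip","pointer","mark","crate_in","lane","crate","board"]:
    for s in spot_point("top",t):
        u=s["uv"];print("pt",t,round(s["score"],2),np.round(u,1),unproj("top",u,z={"grip":.092,"pointer":.038,"crate_in":.006}.get(t,0)).round(3))
E
```

```text
0.0 [0.20214489 0.51094523 0.21832537] [-3.13940601e+00 -2.06070514e-04  2.76477622e+00] 0.09416604781260839
reject_a 0.77 [300. 167.] [ 0.564 -0.051  0.061] 274
reject_a 0.69 [258. 171.] [0.554 0.052 0.059] 285
reject_a 0.25 [160. 153.] [0.586 0.285 0.099] 1221
good_a 0.81 [301. 129.] [ 0.66  -0.054  0.062] 329
good_a 0.68 [208. 221.] [0.429 0.173 0.041] 317
good_a 0.65 [298. 204.] [ 0.474 -0.048  0.059] 276
good_a 0.63 [254. 203.] [0.475 0.061 0.06 ] 309
good_a 0.62 [303. 258.] [ 0.343 -0.06   0.044] 266
good_a 0.6 [233. 259.] [0.339 0.108 0.044] 279
crate 0.94 [413. 187.] [ 0.527 -0.338  0.011] 7244
lane 0.78 [156. 173.] [0.55  0.31  0.025] 4965
pusher 0.93 [163. 153.] [0.593 0.284 0.067] 1278
mark 0.56 [122. 180.] [0.536 0.404 0.   ] 54
board 0.87 [278. 171.] [0.561 0.001 0.02 ] 8755
pt grip 0.79 [151.6 151.7] [0.591 0.306 0.092]
pt pointer 0.96 [128.  148.3] [0.61  0.381 0.038]
pt mark 0.59 [131.2 183. ] [0.527 0.38  0.   ]
pt crate_in 0.86 [405.8 190.7] [ 0.518 -0.322  0.006]
pt lane 0.55 [157.6 175.4] [0.548 0.312 0.   ]
pt lane 0.46 [407.7 190.3] [ 0.519 -0.329  0.   ]
pt crate 0.73 [407.3 189.1] [ 0.523 -0.328  0.   ]
pt board 0.83 [279.6 168.4] [ 0.571 -0.002  0.   ]
```

View pics/top0.png

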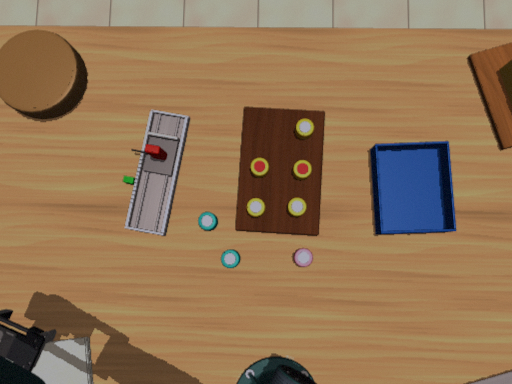

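The view shows red dots at (260,167) and (302,169), white dots at (305,128), (256,207) and (297,207). The crate is at (413,187), the red grip at about (152,150), and the green mark at (128,180). Next I'll refine these by colour and geometry.

```bash
cat > meas.py <<'E'
from h import *
f=np.load("top0.npz");p,d=f["p"],f["d"];hsv=cv2.cvtColor(p,cv2.COLOR_RGB2HSV)
def blobs(m,mn,z,tag):
    n,l,s,c=cv2.connectedComponentsWithStats(m.astype(np.uint8))
    for i in range(1,n):
        if s[i,4]>=mn: print(tag,s[i,4],c[i].round(1),"z-plane",unproj("top",c[i],z=z).round(4),"depthz",unproj("top",c[i],depth=d[int(c[i][1]),int(c[i][0])])[2].round(3))
H,S,V=[hsv[...,i].astype(int) for i in range(3)]
blobs(((H<6)|(H>174))&(S>150)&(V>110),20,.06,"red")
blobs((H>18)&(H<35)&(S>120)&(V>120),20,.06,"yel")
blobs((H>50)&(H<75)&(S>120)&(V>60),10,.034,"green")
# world cloud
vv,uu=np.mgrid[:384,:512];m=camera_model("top");R=cv2.Rodrigues(np.array(m["rvec"],float))[0];t=np.array(m["tvec"],float).ravel()
X=np.stack([(uu-m["cx"])/m["fx"]*d,(vv-m["cy"])/m["fy"]*d,d],-1);W=(X-t)@R
reg=(W[...,1]>.2)&(W[...,1]<.45)&(W[...,0]>.35)&(W[...,0]<.75)
g=reg&(W[...,2]>.1)&(W[...,2]<.12);print("grip top",g.sum(),W[g].mean(0),W[g].min(0),W[g].max(0))
lane=silhouettes;
k=reg&(W[...,2]>.024)&(W[...,2]<.035)
r=cv2.minAreaRect(W[k][:,:2].astype(np.float32)*1000);print("rails",r)
k=(W[...,1]<-.18)&(W[...,1]>-.5)&(W[...,0]>.35)&(W[...,0]<.7)&(W[...,2]>.05)&(W[...,2]<.068)
print("crate",cv2.minAreaRect(W[k][:,:2].astype(np.float32)*1000))
k=(abs(W[...,1])<.16)&(W[...,0]>.38)&(W[...,0]<.74)&(W[...,2]>.012)&(W[...,2]<.024)
print("board",cv2.minAreaRect(W[k][:,:2].astype(np.float32)*1000))
save("lane0",cv2.resize(p[95:250,100:220],None,fx=4,fy=4,interpolation=cv2.INTER_CUBIC)[:600])
E
python3 meas.py
```

```text
red 101 [151.9 148.5] z-plane [0.6057 0.3145 0.06  ] depthz 0.112
red 82 [259.3 166.1] z-plane [0.5656 0.0482 0.06  ] depthz 0.061
red 82 [302.3 168.4] z-plane [ 0.5614 -0.0569  0.06  ] depthz 0.059
yel 128 [304.4 126.7] z-plane [ 0.6657 -0.061   0.06  ] depthz 0.06
yel 146 [259.1 166.1] z-plane [0.5654 0.0487 0.06  ] depthz 0.061
yel 145 [302.  168.1] z-plane [ 0.562  -0.0561  0.06  ] depthz 0.059
yel 130 [255.1 206.4] z-plane [0.4664 0.0564 0.06  ] depthz 0.064
yel 127 [296.6 206.2] z-plane [ 0.4686 -0.0438  0.06  ] depthz 0.059
green 62 [128.5 179.7] z-plane [0.5307 0.3766 0.034 ] depthz 0.036
grip top 132 [0.59481163 0.30099378 0.10889726] [0.58328696 0.28287066 0.10036989] [0.60666255 0.32025991 0.11461629]
rails ((558.4193115234375, 322.4826354980469), (129.12559509277344, 310.7899169921875), 80.75472259521484)
crate ((522.44140625, -327.907470703125), (220.96206665039062, 181.78720092773438), 3.1997268199920654)
board ((568.0482788085938, 22.13482666015625), (260.2127685546875, 320.9101867675781), 87.25225067138672)
```

View pics/lane0.png

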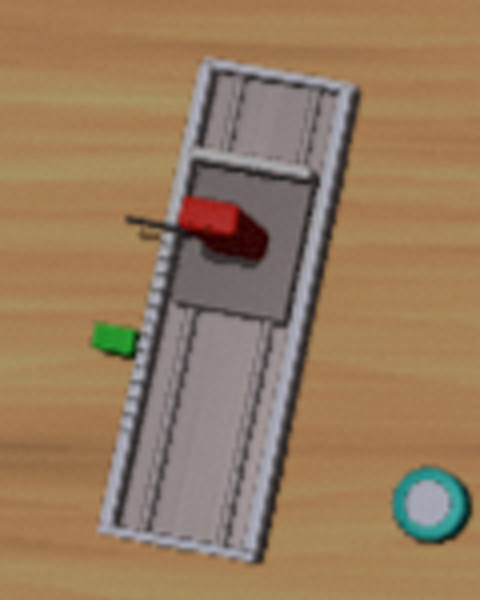

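The close-up shows the grip top at about (210,215) of the crop, with the pointer to its left at about (130,220). The green mark is at (115,340), further along the lane towards the robot. The lane is turned by about -0.17 rad. I'll take reject_b first, with a diagonal grasp.

>>> move_arm(steps=[0,0,-0.41,0.3,-0.45,-0.06,0.75,0,0,-0.41,0.3,-0.45,-0.06,0.75,0,0,-0.41,0.3,-0.45,-0.06,0.75,0,0,-0.41,0.3,-0.45,-0.06,0.75,0,0,-0.41,0.3,-0.45,-0.06,0.75,0,0,-0.41,0.3,-0.45,-0.06,0.75,0,0,-0.41,0.3,-0.45,-0.06,0.75,0,0,-0.41,0.3,-0.45,-0.06,0.75,0,0,-0.41,0.3,-0.45,-0.06,0.75,0,0,-0.41,0.3,-0.45,-0.06,0.75,0,0,-0.41,0.3,-0.45,-0.06,0.75,0,0,-0.41,0.3,-0.45,-0.06,0.75])

```text
time: 1.95
tool_pos: [0.504, 0.057, 0.1583]
ee_rot: [-3.14, 0.001, 2.348]
wrist_force: [0.2, 0.9, 0.7]
width: 0.0705
finger_force: 0.0
```

>>> move_arm(steps=[0,0,0,0.06,-0.117,0,0.75,0,0,0,0.06,-0.117,0,0.75,0,0,0,0.06,-0.117,0,0.75,0,0,0,0.06,-0.117,0,0.75,0,0,0,0.06,-0.117,0,0.75])

```text
time: 2.45
tool_pos: [0.5621, -0.055, 0.1594]
ee_rot: [3.141, -0.001, 2.354]
wrist_force: [-0.1, 0.4, 0.4]
width: 0.0706
finger_force: 0.0
```

```bash
cat > w.py <<'E'
from h import *
o=get_obs();print(o["tool_pos"].round(4),o["ee_rot"].round(3))
import sys
p,d=snapshot("wrist");save(sys.argv[1],p);hsv=cv2.cvtColor(p,cv2.COLOR_RGB2HSV).astype(int)
m=((hsv[...,0]<6)|(hsv[...,0]>174))&(hsv[...,1]>150)&(hsv[...,2]>90)
n,l,s,c=cv2.connectedComponentsWithStats(m.astype(np.uint8))
for i in range(1,n):
    if s[i,4]>200: print(s[i],c[i].round(1),unproj("wrist",c[i],z=.06).round(4),"dz",unproj("wrist",c[i],depth=d[int(c[i][1]),int(c[i][0])]).round(3))
E
python3 w.py w1
```

```text
[ 0.5621 -0.055   0.1594] [ 3.141e+00 -1.000e-03  2.354e+00]
[ 332   88   35   37 1012] [349.  106.4] [0.5647 0.0508 0.06  ] dz [0.564 0.05  0.062]
[231 182  33  32 819] [247.5 197.5] [ 0.5607 -0.0549  0.06  ] dz [ 0.56  -0.054  0.062]
```

View pics/w1.png

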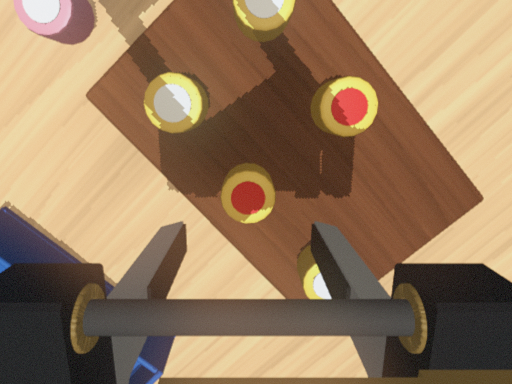

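The wrist view puts reject_b's red dot at (247,197), centred between the fingers, and reject_a at (349,106). The white-dot cheeses are clear of both fingertips. I'll lower and grip.

>>> move_arm(steps=[0,0,0,-0.001,0,-0.04,0.75,0,0,0,-0.001,0,-0.08,0.75,0,0,0,-0.001,0,-0.11,0.75,0,0,0,-0.001,0,-0.12,0.75,0,0,0,-0.001,0,-0.12,0.75,0,0,0,-0.001,0,-0.12,0.3,0,0,0,-0.001,0,-0.12,0.3,0,0,0,-0.001,0,-0.12,0.3,0,0,0,-0.001,0,-0.12,0.3,0,0,0,-0.001,0,-0.12,0.3])

```text
time: 3.5
tool_pos: [0.5625, -0.0558, 0.0413]
ee_rot: [3.14, 0.002, 2.355]
wrist_force: [-1.1, 0.1, 5.8]
width: 0.0452
finger_force: 30.0
```

>>> move_arm(steps=[0,0,0,0,0,0.04,0.3,0,0,0,0,0,0.08,0.3,0,0,0,0.001,-0.03,0.09,0.3,0,0,0,0.002,-0.07,0.09,0.3,0,0,0,0.003,-0.11,0.09,0.3,0,0,0,0.004,-0.15,0.09,0.3,0,0,0,0.005,-0.19,0.09,0.3,0,0,0,0.006,-0.23,0.09,0.3,0,0,0,0.006,-0.26,0.09,0.3,0,0,0,0.006,-0.27,0.09,0.3,0,0,0,0.006,-0.27,0.09,0.3])

```text
time: 4.6
tool_pos: [0.5668, -0.3265, 0.1286]
ee_rot: [3.141, -0.002, 2.353]
wrist_force: [-0.6, 0.6, -0.7]
width: 0.0452
finger_force: 30.0
```

>>> move_arm(steps=[0,0,0,0,0,-0.04,0.3,0,0,0,0,0,-0.07,0.3,0,0,0,0,0,-0.09,0.3,0,0,0,0,0,-0.097,0.3,0,0,0,0,0,-0.097,0.3,0,0,0,0,0,-0.097,0.75,0,0,0,0,0,-0.097,0.75,0,0,0,0,0,-0.097,0.75,0,0,0,0,0,-0.04,0.75,0,0,0,0,0,0.01,0.75,0,0,0,0,0,0.02,0.75])

```text
time: 5.7
tool_pos: [0.5699, -0.3273, 0.1576]
ee_rot: [3.139, 0.012, 2.355]
wrist_force: [0.7, -0.5, 0.6]
width: 0.0707
finger_force: 0.0
```

>>> move_arm(steps=[0,0,0,0,0.04,0.01,0.75,0,0,0,0,0.08,0.01,0.75,0,0,0,0,0.12,0.01,0.75,0,0,0,0,0.16,0.01,0.75,0,0,0,0,0.2,0.01,0.75,0,0,0,0,0.24,0.01,0.75,0,0,0,0,0.28,0.01,0.75,0,0,0,0,0.32,0.01,0.75,0,0,0,-0.002,0.355,0.01,0.75,0,0,0,-0.002,0.376,0.01,0.75,0,0,0,-0.002,0.376,0.01,0.75,0,0,0,-0.002,0.376,0.01,0.75])

```text
time: 6.9
tool_pos: [0.5656, 0.0503, 0.1601]
ee_rot: [3.141, 0.001, 2.356]
wrist_force: [-0.4, -0.0, -0.4]
width: 0.0705
finger_force: 0.0
```

```bash
python3 w.py w2
```

```text
[0.5656 0.0503 0.1601] [3.141e+00 1.000e-03 2.356e+00]
[479   0  33  16 389] [494.7   5.9] [0.5898 0.2739 0.06  ] dz [0.594 0.285 0.043]
[232 182  33  32 824] [247.9 197.8] [0.565 0.049 0.06 ] dz [0.565 0.049 0.062]
```

>>> move_arm(steps=[0,0,0,0,-0.001,-0.04,0.75,0,0,0,0,-0.001,-0.08,0.75,0,0,0,0,-0.001,-0.11,0.75,0,0,0,0,-0.001,-0.12,0.75,0,0,0,0,-0.001,-0.12,0.75,0,0,0,0,-0.001,-0.12,0.3,0,0,0,0,-0.001,-0.12,0.3,0,0,0,0,-0.001,-0.12,0.3,0,0,0,0,-0.001,-0.12,0.3,0,0,0,0,-0.001,-0.12,0.3])

```text
time: 7.95
tool_pos: [0.5665, 0.0494, 0.0413]
ee_rot: [3.14, 0.002, 2.355]
wrist_force: [-0.2, -0.3, 5.2]
width: 0.0449
finger_force: 30.0
```

>>> move_arm(steps=[0,0,0,0,0,0.04,0.3,0,0,0,0,0,0.08,0.3,0,0,0,0,-0.03,0.1,0.3,0,0,0,-0.005,-0.07,0.1,0.3,0,0,0,-0.015,-0.11,0.1,0.3,0,0,0,-0.025,-0.15,0.1,0.3,0,0,0,-0.04,-0.19,0.1,0.3,0,0,0,-0.05,-0.23,0.1,0.3,0,0,0,-0.06,-0.27,0.1,0.3,0,0,0,-0.07,-0.31,0.1,0.3,0,0,0,-0.08,-0.35,0.1,0.3,0,0,0,-0.088,-0.379,0.1,0.3])

```text
time: 9.15
tool_pos: [0.4763, -0.3317, 0.139]
ee_rot: [-3.141, -0.001, 2.353]
wrist_force: [-0.4, 0.0, 0.2]
width: 0.0454
finger_force: 30.0
```

>>> move_arm(steps=[0,0,0,0,0,0,0.3,0,0,0,0,0,-0.04,0.3,0,0,0,0,0,-0.08,0.3,0,0,0,0,0,-0.1,0.3,0,0,0,0,0,-0.107,0.3,0,0,0,0,0,-0.107,0.3,0,0,0,0,0,-0.107,0.75,0,0,0,0,0,-0.107,0.75,0,0,0,0,0,-0.107,0.75,0,0,0,0,0,-0.06,0.75,0,0,0,0,0,-0.01,0.75,0,0,0,0,0,0.02,0.75])

```text
time: 10.35
tool_pos: [0.4787, -0.3307, 0.1647]
ee_rot: [3.141, 0.007, 2.355]
wrist_force: [0.5, -0.4, 0.8]
width: 0.0704
finger_force: 0.0
```

Run:
```python
from h import *
p,d=snapshot("top");save("top1",p);np.savez("top1.npz",p=p,d=d)
m=camera_model("top");R=cv2.Rodrigues(np.array(m["rvec"],float))[0];t=np.array(m["tvec"],float).ravel()
vv,uu=np.mgrid[:384,:512];X=np.stack([(uu-m["cx"])/m["fx"]*d,(vv-m["cy"])/m["fy"]*d,d],-1);W=(X-t)@R
# lane corners from crop pixels (rail top z=.03): crop origin (100,95), x4
c=np.array([[205,62],[355,88],[255,560],[102,530]])/4+[100,95]
P=np.array([unproj("top",x,z=.03) for x in c]);print(P.round(4))
for a,b in((0,3),(1,2)):
    v=P[a]-P[b];print("len",np.linalg.norm(v),"yaw",np.arctan2(v[1],v[0]))
for a,b in((0,1),(3,2)):
    v=P[a]-P[b];print("w",np.linalg.norm(v),"yaw",np.arctan2(-v[0],v[1]))
print("centre",P.mean(0))
hsv=cv2.cvtColor(p,cv2.COLOR_RGB2HSV).astype(int)
g=((hsv[...,0]<6)|(hsv[...,0]>174))&(hsv[...,1]>150)&(W[...,2]>.105)&(W[...,1]>.25)
g=g.astype(np.uint8);ps=np.argwhere(g)[:,::-1].astype(np.float32);r=cv2.minAreaRect(ps);print(r,len(ps))
print("grip",unproj("top",r[0],z=.11),unproj("top",ps.mean(0),z=.11))
for tt,z in(("grip",.092),("pointer",.038),("mark",0),("pusher",0),("lane",0)):
    for s in spot_point("top",tt): print(tt,round(s["score"],2),unproj("top",s["uv"],z=z).round(4))
for s in silhouettes("top","reject_a"): print("rej",round(s["score"],2),s["uv"],unproj("top",s["uv"],z=.05).round(3))
```

```text
[[0.7111 0.3288 0.03  ]
 [0.6953 0.2317 0.03  ]
 [0.3942 0.2826 0.03  ]
 [0.411  0.379  0.03  ]]
len 0.3042857894523926 yaw -0.16572628232322936
len 0.30533868120483265 yaw -0.1673617335093775
w 0.09833662907308537 yaw -0.16224541546584353
w 0.09783924460187204 yaw -0.17298506304593295
centre [0.55290155 0.30550193 0.03      ]
((152.05406188964844, 148.67568969726562), (14.138313293457031, 7.891151428222656), 9.462322235107422) 108
grip [0.59444765 0.30063778 0.11      ] [0.59470884 0.30102016 0.11      ]
grip 0.56 [0.5901 0.3093 0.092 ]
pointer 0.96 [0.6111 0.3736 0.038 ]
mark 0.51 [0.5278 0.3825 0.    ]
pusher 0.58 [0.5945 0.3035 0.    ]
pusher 0.38 [ 0.4727 -0.0538  0.    ]
lane 0.63 [0.5553 0.309  0.    ]
lane 0.59 [ 0.5733 -0.3299  0.    ]
rej 0.78 [409.4, 206.3] [ 0.474 -0.318  0.05 ]
rej 0.69 [405.4, 165.8] [ 0.573 -0.31   0.05 ]
rej 0.55 [392.3, 184.2] [ 0.527 -0.277  0.05 ]
```

View pics/top1.png

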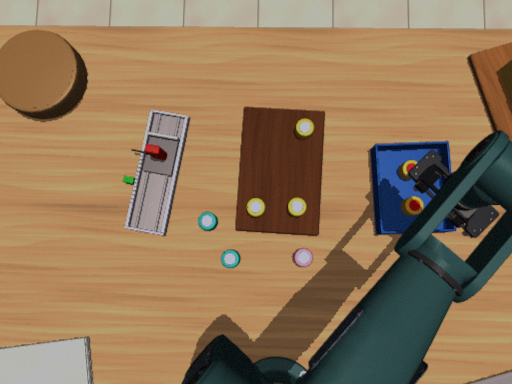

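Both rejects lie in the crate, at (410,170) and (412,206), and the white-dot cheeses and the pusher have not moved. Next I'll move to the grip at about (0.594, 0.300), with the lane yaw at -0.167.

>>> move_arm(steps=[0,0,-0.08,0.01,0.04,0.03,0.75,0,0,-0.16,0.02,0.08,0.04,0.75,0,0,-0.24,0.02,0.12,0.04,0.75,0,0,-0.32,0.03,0.16,0.04,0.75,0,0,-0.4,0.04,0.2,0.04,0.75,0,0,-0.48,0.05,0.24,0.04,0.75,0,0,-0.56,0.06,0.28,0.04,0.75,0,0,-0.64,0.07,0.32,0.04,0.75,0,0,-0.72,0.08,0.36,0.04,0.75,0,0,-0.8,0.085,0.4,0.04,0.75,0,0,-0.88,0.09,0.44,0.04,0.75,0,0,-0.952,0.1,0.48,0.04,0.75])

```text
time: 11.9
tool_pos: [0.5763, 0.152, 0.1973]
ee_rot: [-3.138, 0.001, 1.4]
wrist_force: [0.4, -0.3, 0.1]
width: 0.0705
finger_force: 0.0
```

>>> move_arm(steps=[0,0,0,0.005,0.04,0,0.75,0,0,0,0.01,0.08,0,0.75,0,0,0,0.015,0.11,0,0.75,0,0,0,0.017,0.14,0,0.75,0,0,0,0.017,0.15,0,0.75,0,0,0,0.017,0.15,0,0.75,0,0,0,0.017,0.15,0,0.75])

```text
time: 12.6
tool_pos: [0.5942, 0.2992, 0.1985]
ee_rot: [-3.14, 0.002, 1.402]
wrist_force: [-0.9, 0.4, -0.0]
width: 0.0707
finger_force: 0.0
```

```bash
cat > w3.py <<'E'
from h import *
import sys
L=-0.167;ex=np.array([np.cos(L),np.sin(L)]);ey=np.array([-ex[1],ex[0]]);C=np.array([.553,.3055])
o=get_obs();print(o["time"],o["tool_pos"].round(4),o["ee_rot"].round(3),"lane",((o["tool_pos"][:2]-C)@np.c_[ex,ey]).round(4))
p,d=snapshot("wrist");save(sys.argv[1],p);hsv=cv2.cvtColor(p,cv2.COLOR_RGB2HSV).astype(int)
m=camera_model("wrist");R=cv2.Rodrigues(np.array(m["rvec"],float))[0];t=np.array(m["tvec"],float).ravel()
vv,uu=np.mgrid[:384,:512];X=np.stack([(uu-m["cx"])/m["fx"]*d,(vv-m["cy"])/m["fy"]*d,d],-1);W=(X-t)@R
q=np.concatenate([(W[...,:2]-C)@np.c_[ex,ey],W[...,2:]],-1)
S,V,H=hsv[...,1],hsv[...,2],hsv[...,0]
for n,k in (("grip top",((H<6)|(H>174))&(S>150)&(q[...,2]>.104)&(q[...,2]<.118)),("mark top",(H>45)&(H<80)&(S>120)&(q[...,2]>.029)&(q[...,2]<.04)),("pointer",(V<60)&(q[...,2]>.033)&(q[...,2]<.044)&(q[...,1]>.052)&(q[...,1]<.09))):
    k&=d>0
    if k.sum()>5: print(n,k.sum(),"med",np.median(q[k],0).round(4),"lo",np.percentile(q[k],2,0).round(4),"hi",np.percentile(q[k],98,0).round(4),"world mid",np.median(W[k],0).round(4))
for tt,z in(("pointer",.038),("mark",0),("grip",.092)):
    for s in spot_point("wrist",tt): print(tt,round(s["score"],2),np.round(s["uv"]),((unproj("wrist",s["uv"],z=z)[:2]-C)@np.c_[ex,ey]).round(4))
E
python3 w3.py w3
```

```text
12.6 [0.5942 0.2992 0.1985] [-3.140e+00  2.000e-03  1.402e+00] lane [0.0416 0.0007]
grip top 985 med [0.0418 0.0068 0.1109] lo [ 0.0329 -0.01    0.1074] hi [0.0504 0.0219 0.1125] world mid [0.5951 0.3053 0.1109]
mark top 435 med [-0.0328  0.0692  0.0354] lo [-0.0401  0.0571  0.0338] hi [-0.0255  0.081   0.037 ] world mid [0.5322 0.3792 0.0354]
pointer 0.84 [250. 102.] [0.0431 0.0765]
mark 0.8 [176. 110.] [-0.0343  0.0691]
grip 0.71 [249. 191.] [0.042  0.0038]
```

View pics/w3.png

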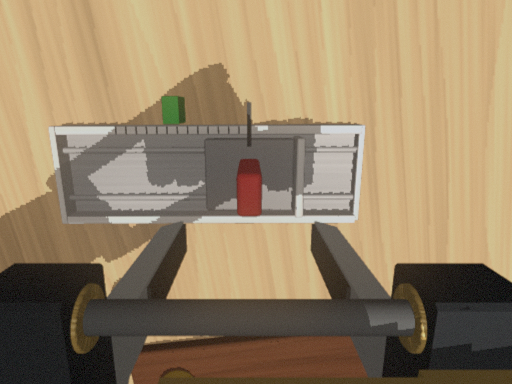

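The wrist view shows the grip at (250,188), centred between the fingers. The pointer tip is at (249,103) and the green mark at (173,108). Depth readings put the mark about 75 mm of pull away, which fits the 60–115 mm given. I'll lower onto the grip and close.

>>> move_arm(steps=[0,0,0,0,0.003,-0.04,0.75,0,0,0,0,0.003,-0.08,0.75,0,0,0,0,0.003,-0.105,0.75,0,0,0,0,0.003,-0.113,0.75,0,0,0,0,0.003,-0.113,0.75,0,0,0,0,0.003,-0.113,0.1,0,0,0,0,0.003,-0.113,0.1,0,0,0,0,0.003,-0.113,0.1,0,0,0,0,0.003,-0.113,0.1,0,0,0,0,0.003,-0.113,0.1,0,0,0,0,0.003,-0.113,0.1])

```text
time: 13.9
tool_pos: [0.5944, 0.3035, 0.0867]
ee_rot: [3.141, -0.0, 1.403]
wrist_force: [0.4, 0.3, 0.0]
width: 0.0258
finger_force: 0.0
```

>>> move_arm(steps=[0,0,0,0,0,0,0.1,0,0,0,0,0,0,0.1,0,0,0,0,0,0,0.1])

```text
time: 14.2
tool_pos: [0.595, 0.3033, 0.0866]
ee_rot: [3.14, -0.0, 1.403]
wrist_force: [4.0, -0.4, -0.7]
width: 0.0201
finger_force: 30.0
```

>>> move_arm(steps=[0,0,0,-0.01,0.0017,0,0.1,0,0,0,-0.02,0.0033,0,0.1,0,0,0,-0.03,0.005,0,0.1,0,0,0,-0.04,0.0067,0,0.1,0,0,0,-0.05,0.0084,0,0.1,0,0,0,-0.06,0.01,0,0.1,0,0,0,-0.068,0.0115,0,0.1,0,0,0,-0.073,0.0123,0,0.1,0,0,0,-0.073,0.0123,0,0.1,0,0,0,-0.073,0.0123,0,0.1,0,0,0,-0.073,0.0123,0,0.1])

```text
time: 15.3
tool_pos: [0.5227, 0.3154, 0.0865]
ee_rot: [3.138, -0.0, 1.402]
wrist_force: [6.0, -0.8, -1.9]
width: 0.0198
finger_force: 30.0
```

```bash
python3 w3.py w4
python3 - <<'E'
from h import *
p,d=snapshot("top");save("lane1",cv2.resize(p[95:250,100:220],None,fx=4,fy=4,interpolation=cv2.INTER_CUBIC)[:600])
L=-0.167;ex=np.array([np.cos(L),np.sin(L)])
for n in("top","side"):
  snapshot(n) if n=="side" else 0
  for tt,z in(("pointer",.038),("mark",0)):
    for s in spot_point(n,tt): print(n,tt,round(s["score"],2),np.round(s["uv"],1),((unproj(n,s["uv"],z=z)[:2]-[.553,.3055])@ex).round(4))
E
```

```text
15.3 [0.5227 0.3154 0.0865] [ 3.138 -0.     1.402] lane [-0.0315  0.0047]
grip top 2944 med [-0.0323  0.0072  0.1104] lo [-0.0413 -0.0108  0.1062] hi [-0.0227  0.0222  0.1118] world mid [0.5226 0.3179 0.1104]
mark top 366 med [-0.0377  0.0653  0.0348] lo [-0.0409  0.0572  0.0334] hi [-0.0275  0.0818  0.0361] world mid [0.5269 0.3762 0.0348]
pointer 0.94 [249. 104.] [-0.0312  0.0778]
mark 0.92 [249. 117.] [-0.031   0.0689]
grip 0.66 [249. 251.] [-0.0319  0.0039]
grip 0.43 [290. 205.] [-0.0113  0.0286]
top pointer 0.74 [281.2 170. ] 0.059
top mark 0.22 [406.9 191.2] 0.0697
side pointer 0.64 [247.  298.5] -0.0274
side mark 0.44 [249.3 305.8] -0.0319
```

View pics/w4.png

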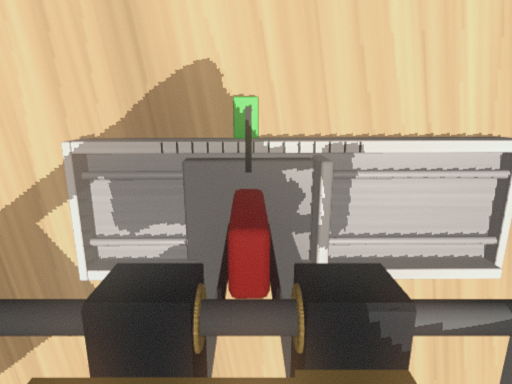

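The pointer, at column 248, lies over the green block, which spans columns 234–258 (middle about 246). It is about 1.3 mm off. I'll trim 1 mm, let it settle and hand in while holding.

>>> move_arm(steps=[0,0,0,-0.001,0.0002,0,0.1,0,0,0,-0.001,0.0002,0,0.1,0,0,0,-0.001,0.0002,0,0.1,0,0,0,-0.001,0.0002,0,0.1,0,0,0,-0.001,0.0002,0,0.1,0,0,0,-0.001,0.0002,0,0.1])

```text
time: 16.4
tool_pos: [0.5219, 0.3155, 0.0865]
ee_rot: [3.138, -0.0, 1.402]
wrist_force: [8.0, -0.1, -1.3]
width: 0.0198
finger_force: 30.0
```

```bash
python3 -c "
from h import *
o=get_obs();print(o['tool_pos'],o['finger_force'],o['width'],abs(o['qvel']).max())
print(close_job())"
```

```text
[0.52194603 0.31552048 0.08653394] 30.011860728263855 0.0197718984579031 0.0011335234814512233
the job is handed in; nothing more can be done
None
```

I handed the job in at about 16.4 s: both red-dot cheeses are in the blue crate, the white-dot cheeses are where they stood, and the gripper still holds the pusher with its pointer over the green mark; no verdict came back.

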